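Advance the decorating wheel by four clicks

TASK

One third of the little dish on the click-stop decorating wheel is painted: bring the next third round by pushing the wheel's orange peg with a fingertip, gently, clockwise seen from above, by exactly four clicks, never backwards and never on past the fourth stop. Do not pinch the peg or pick anything up. Leave the wheel resting in its fourth click stop, the fingers clear, and the jar, cup, brush and plates where they are.

Things in the scene. Friction and masses are not known exactly. Their poses are not given: they have to be found in the camera images.
- dial (a joint): turn of the decorating wheel's round head about its vertical axis: 0 at the start, positive clockwise from above, range -1.6 to 4.7 rad. It rests by itself at click stops every pi/6 (0.524 rad); it resists most a quarter of the way to the next stop; pushed past halfway it snaps on to that stop, otherwise it springs back. A click takes 2 to 3 N at the peg
- wheel_centre (a point): point on the head's axis, level with its upper face, 66 mm above the table. The head is a bare-metal disc, 130 mm across and 12 mm thick, with twelve black rim ticks, one per click; a clay dish (72 mm across, 8 mm tall, blue petals on a third) is fixed on its middle. The iron foot below (124 mm across) is fixed to the table
- peg_top (a point): centre of the top of the orange upright peg (geom dial_c2), 12 mm thick, 38 mm tall above the disc (top 104 mm above the table), 52 mm from the wheel's axis, fixed to the head and turning with it. At the start it stands in line with the white pointer that sticks out from the fixed foot under the disc, to 87 mm from the axis, 49 mm above the table
- glaze_jar: bystander, loose: amber glaze jar with white lid, 56 across x 66 tall (mm); origin at the centre of its underside. Stands or lies within 180 mm of the wheel's axis, outside the disc
- cup: bystander, loose: pink biscuit-fired cup, 68 across x 62 tall (mm); origin at the centre of its underside. Stands or lies within 180 mm of the wheel's axis, outside the disc
- brush: bystander, loose: wooden brush lying flat, 170 long (mm); origin at the centre of its underside. Stands or lies within 180 mm of the wheel's axis, outside the disc
- grey_plate: bystander, loose: dark grey clay plate, 160 across x 16 tall (mm); origin at the centre of its underside
- pink_plate: bystander, loose: pink clay plate, 160 across x 16 tall (mm); origin at the centre of its underside
There are look-alikes about, which are no part of the job. Leave any pink look-alike of the part that bears dial alone.

How it is judged (in metres and radians):
On the way, in this order (a step that is already met when the one before it is completed fails the run):
1. a fingertip pushes the peg (contact force between the fingers and dial_c2 above 0.3 N), for 0.02 s.
2. the first click has passed, clockwise (value of joint dial above 0.4 rad), for 0.02 s.
3. the fourth click has passed (value of joint dial above 1.9444 rad), for 0.2 s.
At the end, for the whole second after the job is handed in: the wheel rests within 0.1 rad of its fourth click stop (dial = 2.094 rad), and no bystander has moved 15 mm or more (value of joint dial between 1.9944 and 2.1944 rad and velocity of joint dial between -0.05 and 0.05 rad/s and distance of each of glaze_jar, cup, brush, grey_plate, pink_plate from where it was at the start of the episode below 0.015 m); the robot touches nothing.
It fails at once if the wheel is turned past the fourth click towards a fifth (value of joint dial above 2.3562 rad).
It fails at once if the wheel is turned backwards over a click (value of joint dial below -0.2618 rad).
It fails at once if the peg is pinched, or the fingers press the peg or wheel roughly (over 25 N) (contact force between the fingers and dial above 25 N).
It fails at once if the wheel is pushed with the arm or the gripper's body, not the fingers (contact force between the arm and dial above 3 N).
It fails at once if a bystander is shifted or lifted (15 mm) (not (distance of glaze_jar from where it was at the start of the episode below 0.015 m) or not (distance of cup from where it was at the start of the episode below 0.015 m) or not (distance of brush from where it was at the start of the episode below 0.015 m) or not (distance of grey_plate from where it was at the start of the episode below 0.015 m) or not (distance of pink_plate from where it was at the start of the episode below 0.015 m)).
It also fails if it takes over 48 s, if anything falls off the work surface, if the arm or the gripper's body presses on something with over 40 N, if the wrist force passes 120 N, or if a joint passes its speed limit or range.

ROBOT

A 6-joint arm with a two-finger parallel gripper is mounted at the origin on the work surface. World frame = base frame: x ahead of the robot, y to its left, z up, the work surface at z = 0. Lengths are in m, angles in degrees, forces in N, time in s.
With the tool pointing down it reaches from about 0.3 to 0.75 m from the base axis. Payload 8.5 kg.
Tool frame: the origin (TCP) lies at the very end of the fingers, on their centre line; the grasp point (between the pads) lies 19 mm behind it; z points along the fingers, y is the line along which they close (so a half turn about z gives the same grasp; the last joint's range is limited). The gripper opens to 85 mm and grips with 20 to 120 N. Pads are 22 mm wide; open, the fingers measure 114 mm over their backs; the gripper's body (76 mm by 85 mm) begins 54 mm behind the grasp point. The pads swing forward as they close: fully open they stand 13 mm farther back than shut.
Start: joints at [-89.399, 21.807, 74.336, -0, 83.858, -12.336], TCP at [0.123, -0.536, 0.231] pointing down, gripper open.
Joint ranges: [-178.18, 178.18], [-50.72, 133.34], [12.68, 142.11], [-81.47, 261.47], [9.98, 163.14], [-165.26, 165.26]. Speed limits (degrees/s): [136.94, 136.94, 180, 180, 180, 180].

INTERFACE

Orientations are given as a 3x3 rotation matrix whose columns are the frame's x, y, z axes.
In Python, from rig import env, optics, spotter gives the robot as it stands.
- The arm moves only by the shell command python3 -m crank 'ROWS' [FORCE]. ROWS is JSON, one flat list of numbers, 5 for each row, row after row: the finger opening in cm, from 0 to 8.54, then the shift along the tool's x, y, z in cm, then the turn about the tool's z in rad. A call has exactly 8 rows; each row shifts and turns the commanded pose from where the row before left it, along the tool's axes as they then stand; what a row does not reach is not made up. A row lasts 1/12 s, in which the tool goes at most 41.7 mm and 7.16 degrees, less where a joint would pass 70% of its speed; a pose out of reach is approached as far as the arm can. A call is refused whole if a number of a shift passes 4.17 or a number of a turn 0.125, either way. A call with a gripper value outside its range is refused whole. The fingers move at their own pace and stop on an object; FORCE is the grip in N (left out, the last holds). Time passes only in rows, so rows that do not move let the fingers close, or fill a call up. It gives the time, the measured TCP pose, the force, the opening and the grip force at its end, in the units of the state.
- env.observe(): the state, without advancing time (a new reading comes with each control period).
- optics.get_image(name): name is "side" or "top" or "wrist"; returns a dict with "color" (420x560x3 uint8, red, green, blue), "intrinsics" (3x3 intrinsics, pixels), "pose" (4x4, takes a point from camera to world coordinates). Camera axes: x right, y up, looking along -z (the intrinsics and any distortion apply to the point x, -y, -z); pixel columns grow to the right and rows downward; lengths in m; the calibration is good to about 2 mm. A picture is of the moment at which its call begins. There is no depth.
- env.close_job(): hands the job in; it is judged then, once.
Trained networks look in a picture, given as the dict that the camera call returned (one of the last four; its "shot" number tells which), for a name from the list of things; names that differ only in an ending like _2 or _b are one class to them, and where a whole thing is asked for, a point or a joint stands for the part that bears it (a point fixed in the world has none). Each returns a list of dicts, best first, with "score" (0 to 1); they miss things now and then, are a little off and sometimes report something else, mostly with a low value. They report only what shows in the picture. A call takes as long as a camera call. They do not tell look-alikes from the thing itself.
- spotter.look_for(picture, query): "at" ([column, row] as shares, 0 to 1, of the picture: columns of its width, rows of its height, amid what is visible of it).
The state is a dict: "time_s": time; "q": joint angles; "qvel": joint speeds; "joint_efforts": joint torques, N m; "position": TCP position; "tool_rot": TCP orientation; "ft_force": force on the tool from outside, world axes, zero at the start; "wrist_torque": the same for the moment, N m; "grip_width": finger opening in m; "gripper_force": force on a finger pad.
Only numpy, scipy, OpenCV 4.12 (cv2) and the standard library are available. Lean on these libraries where they do the work, as an engineer would, in place of code of your own. Each camera call takes 0.05 s, during which the arm holds its last target. There are 200 camera calls.

## Working session

There is one attempt and no reset: what is moved stays moved. The work goes in short steps, Python scripts to look and compute and a shell command to move; the robot and the scene stay as the last step left them, time stands still between calls to the robot, and variables do not carry over. Pictures are saved under pics/ and viewed, at most 10 in all, crops included, and the job is handed in when it is done.

```bash
ls; mkdir -p pics; cat > h.py <<'E'
import numpy as np, cv2
from rig import env, optics, spotter
def shot(n,f=None):
    p=optics.get_image(n)
    if f: cv2.imwrite('pics/'+f,p['color'][:,:,::-1])
    return p
def ray(p,uv):
    K,T=p['intrinsics'],p['pose']
    d=np.linalg.inv(K)@[uv[0],uv[1],1]; d=np.array([d[0],-d[1],-d[2]])
    return T[:3,3],T[:3,:3]@d
def onz(p,uv,z):
    o,d=ray(p,uv); return o+d*(z-o[2])/d[2]
def proj(p,X):
    T=p['pose'];c=T[:3,:3].T@(np.array(X)-T[:3,3]);c=np.array([c[0],-c[1],-c[2]]);u=p['intrinsics']@c;return u[:2]/u[2]
E
python3 - <<'E'
from h import *
print(env.observe())
for n in('top','side'):
    p=shot(n,n+'0.png'); print(n,p.keys(),p['pose'][:3,3])
    for q,z in(('peg_top',.104),('dial',.066),('wheel_centre',.066),('glaze_jar',.03),('cup',.03),('brush',.01),('grey_plate',.01),('pink_plate',.01)):
        for r in spotter.look_for(p,q)[:3]:
            uv=np.array(r['at'])*[560,420]; print(q,round(r['score'],2),uv.round(0),onz(p,uv,z).round(3))
E
```

```text
pics
{'time_s': 0.0, 'q': array([-8.93986657e+01,  2.18409513e+01,  7.43875088e+01, -1.50340116e-03,
        8.38572834e+01, -1.23371323e+01]), 'qvel': array([-0.02974297,  0.00533833, -0.02928901, -0.0652443 ,  0.12548163,
       -0.01848915]), 'joint_efforts': array([ 8.37523271e-05, -4.48460269e+01, -2.31278694e+01, -2.40616391e-04,
        4.85602985e-03,  1.31463301e-05]), 'position': array([ 0.12312253, -0.53572452,  0.23069592]), 'tool_rot': array([[ 9.74610465e-01,  2.23907215e-01, -4.17931448e-05],
       [ 2.23907025e-01, -9.74609361e-01,  1.49614983e-03],
       [ 2.94266751e-04, -1.46752106e-03, -9.99998880e-01]]), 'ft_force': array([0.31661617, 0.14719007, 0.38403016]), 'wrist_torque': array([0.02496567, 0.002178  , 0.00144763]), 'gripper_force': 0.0, 'grip_width': 0.08538951331411938}
top dict_keys(['color', 'intrinsics', 'pose', 'shot']) [0.3676486  0.00923739 1.40901519]
peg_top 0.91 [215. 198.] [0.532 0.144 0.104]
peg_top 0.85 [302. 193.] [ 0.538 -0.068  0.104]
peg_top 0.7 [384. 284.] [ 0.314 -0.254  0.104]
dial 0.93 [302. 196.] [ 0.537 -0.071  0.066]
dial 0.86 [218.
[... 606 characters left out ...]
_top 0.84 [224. 274.] [0.514 0.174 0.104]
peg_top 0.73 [372. 199.] [ 0.348 -0.209  0.104]
dial 0.89 [276. 220.] [ 0.53  -0.057  0.066]
dial 0.8 [224. 271.] [0.541 0.144 0.066]
dial 0.74 [373. 200.] [ 0.361 -0.248  0.066]
wheel_centre 0.98 [226. 274.] [0.532 0.149 0.066]
wheel_centre 0.86 [265. 397.] [0.298 0.348 0.066]
wheel_centre 0.63 [277. 216.] [ 0.536 -0.071  0.066]
glaze_jar 0.62 [291. 189.] [ 0.58  -0.209  0.03 ]
glaze_jar 0.31 [278. 218.] [ 0.551 -0.096  0.03 ]
cup 0.79 [323. 248.] [ 0.402 -0.065  0.03 ]
cup 0.38 [214. 235.] [0.652 0.041 0.03 ]
brush 0.63 [216. 232.] [0.667 0.016 0.01 ]
grey_plate 0.78 [148. 388.] [0.52  0.434 0.01 ]
pink_plate 0.66 [343. 154.] [ 0.543 -0.446  0.01 ]
```

View pics/top0.png

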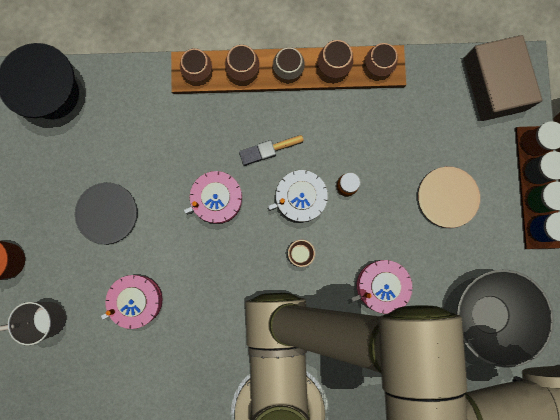

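View pics/side0.png

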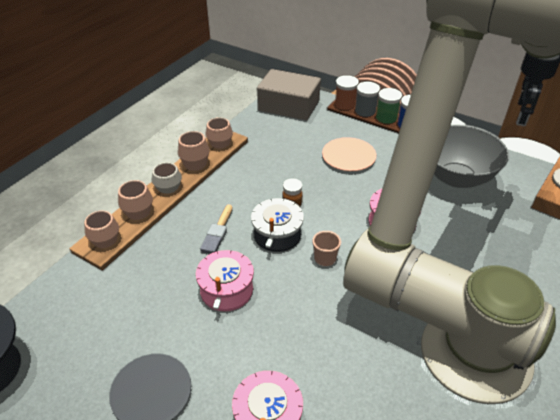

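The target candidates in the top view are the bare-metal wheel at (302,196) and pink look-alikes at (215,197), (385,287) and (133,301). I choose the metal one: jar at (348,184), cup at (300,253) and brush at (270,150) stand near it. Its white pointer is at (272,207) and the peg is near (281,202).

```bash
python3 - <<'E'
from h import *
out=[]
for n in('top','side'):
    p=shot(n); im=p['color']; hsv=cv2.cvtColor(im,cv2.COLOR_RGB2HSV)
    C=np.array([302,196] if n=='top' else [277,220])
    yy,xx=np.mgrid[:420,:560]; near=np.hypot(xx-C[0],yy-C[1])<34
    org=near&(hsv[...,1]>160)&(hsv[...,2]>90)&((hsv[...,0]<16)|(hsv[...,0]>176))
    ys,xs=np.nonzero(org); print(n,'orange',len(xs),xs.min(),xs.max(),ys.min(),ys.max(),xs.mean(),ys.mean(), onz(p,(xs.mean(),ys.mean()),.104 if n=='top' else .085).round(4))
    # blue-free bright disc
    br=(near&(hsv[...,2]>150)&(hsv[...,1]<60)).astype(np.uint8)
    c=max(cv2.findContours(br,cv2.RETR_EXTERNAL,cv2.CHAIN_APPROX_NONE)[0],key=cv2.contourArea)
    e=cv2.fitEllipse(cv2.convexHull(c)); print('ell',e,onz(p,e[0],.066).round(4))
    cr=im[C[1]-45:C[1]+45,C[0]-45:C[0]+45]; out.append(cv2.resize(cr,(400,400),interpolation=cv2.INTER_CUBIC))
cv2.imwrite('pics/crop1.png',np.hstack(out)[:,:,::-1])
E
```

```text
top orange 9 280 284 198 202 281.77777777777777 200.11111111111111 [ 0.523  -0.0188  0.104 ]
ell ((301.43182373046875, 195.2213592529297), (50.75357437133789, 51.99193572998047), 101.40432739257812) [ 0.5382 -0.0689  0.066 ]
side orange 70 270 300 193 222 288.8285714285714 200.0857142857143 [ 0.5307 -0.1165  0.085 ]
ell ((276.9498291015625, 220.01161193847656), (67.61201477050781, 67.80562591552734), 113.19712829589844) [ 0.5281 -0.0569  0.066 ]
```

View pics/crop1.png

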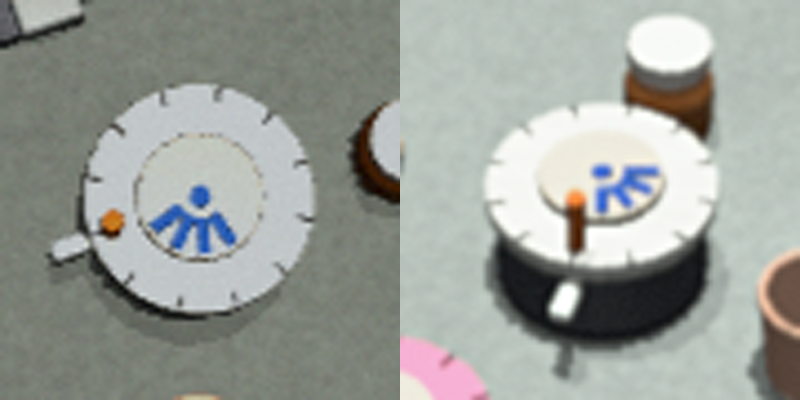

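The crop confirms the choice: a bare-metal disc with black ticks, the orange peg at top px (281.7,200.3) and the white pointer beside it. Centre (0.538,-0.069), peg (0.5225,-0.019) and radius 52.5 mm match the description. Next I approach at height with the fingers closed.

```bash
python3 -m crank '[0,2.9,-2.57,0.15,0, 0,2.9,-2.57,0.15,0, 0,2.9,-2.57,0.15,0, 0,2.9,-2.57,0.15,0, 0,2.9,-2.57,0.15,0, 0,2.9,-2.57,0.15,0, 0,2.9,-2.57,0.15,0, 0,2.9,-2.57,0.15,0]' 20; python3 -m crank '[0,2.9,-2.57,0.15,0, 0,2.9,-2.57,0.15,0, 0,2.9,-2.57,0.15,0, 0,2.9,-2.57,0.15,0, 0,2.9,-2.57,0.15,0, 0,2.9,-2.57,0.15,0, 0,2.9,-2.57,0.15,0, 0,2.9,-2.57,0.15,0]'; python3 -m crank '[0,0,0,0,-0.12, 0,0,0,0,-0.12, 0,0,0,0,-0.12, 0,0,0,0,-0.12, 0,0,0,0,-0.12, 0,0,0,0,-0.12, 0,0,0,0,-0.12, 0,0,0,0,-0.12]';  python3 -m crank '[0,0,0,0,-0.12, 0,0,0,0,-0.12, 0,0,0,0,-0.12, 0,0,0,0,-0.12, 0,0,0,0,-0.12, 0,0,0,0,-0.08, 0,0,0,0,0, 0,0,0,0,0]'
python3 - <<'E'
from h import *
s=env.observe(); print(s['position'],s['tool_rot'].round(3),s['ft_force'],s['q'])
p=shot('wrist','wrist1.png')
print('expect peg',proj(p,[.5226,-.0193,.104]),'centre',proj(p,[.538,-.069,.066]),'tcp',proj(p,s['position']))
for q,z in(('peg_top',.104),('dial',.066),('wheel_centre',.066)):
    for r in spotter.look_for(p,q)[:3]:
        uv=np.array(r['at'])*[560,420]; print(q,round(r['score'],2),uv.round(0),onz(p,uv,z).round(4))
E
```

```text
time_s: 1.67
position: [0.3039, -0.2821, 0.2195]
tool_rot: [[0.975, 0.223, 0.0], [0.223, -0.975, -0.0], [0.0, 0.001, -1.0]]
ft_force: [1.5, 0.2, -0.5]
grip_width: 0.0002
gripper_force: 0.0
time_s: 2.33
position: [0.4842, -0.0294, 0.2074]
tool_rot: [[0.975, 0.224, 0.0], [0.224, -0.975, -0.0], [0.0, 0.0, -1.0]]
ft_force: [0.4, -0.7, 0.4]
grip_width: 0.0002
gripper_force: 0.0
time_s: 3.0
position: [0.4833, -0.0314, 0.2074]
tool_rot: [[0.37, 0.929, 0.0], [0.929, -0.37, -0.0], [0.0, 0.0, -1.0]]
ft_force: [0.2, 1.1, 0.3]
grip_width: -0.0001
gripper_force: 0.0
time_s: 3.67
position: [0.4833, -0.0314, 0.2074]
tool_rot: [[-0.288, 0.958, 0.0], [0.958, 0.288, -0.0], [-0.0, 0.0, -1.0]]
ft_force: [-0.6, 0.5, 0.4]
grip_width: 0.0002
gripper_force: 0.0
[ 0.48329507 -0.03138165  0.2073729 ] [[-0.288  0.958  0.   ]
 [ 0.958  0.288 -0.   ]
 [-0.     0.    -1.   ]] [-0.55419591  0.45617718  0.36948593] [-1.77566091e+01  1.64196111e+01  8.67873416e+01  1.33932279e-03
  7.67862835e+01 -3.45086105e+01]
expect peg [340.2797224  213.10206089] centre [330.9920005  260.35145187] tcp [281.8268482  279.71117501]
peg_top 0.9 [ 30. 349.] [ 0.3266 -0.1936  0.104 ]
peg_top 0.89 [427.  34.] [0.5358 0.1044 0.104 ]
peg_top 0.6 [341. 245.] [ 0.5307 -0.0415  0.104 ]
dial 0.85 [431.  32.] [0.5491 0.1168 0.066 ]
dial 0.72 [ 34. 354.] [ 0.3097 -0.2331  0.066 ]
wheel_centre 0.9 [428.  35.] [0.5477 0.1144 0.066 ]
wheel_centre 0.9 [ 35. 350.] [ 0.3098 -0.2291  0.066 ]
wheel_centre 0.62 [344. 245.] [ 0.5441 -0.0525  0.066 ]
```

View pics/wrist1.png

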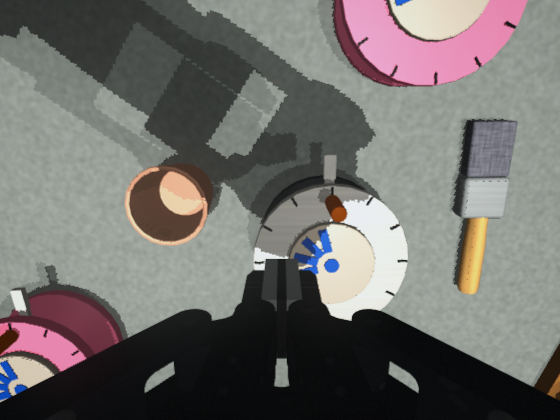

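The wrist view shows the peg top at (340,213), exactly where my estimate projects, and the dish centre near (331,262). The finger tip is at (282,265), with the peg straight along tool +y, 41 mm off. I descend to z≈0.083.

```bash
python3 -m crank '[0,0,0,1.55,0, 0,0,0,1.55,0, 0,0,0,1.55,0, 0,0,0,1.55,0, 0,0,0,1.55,0, 0,0,0,1.55,0, 0,0,0,1.55,0, 0,0,0,1.55,0]'; python3 -m crank '[0,0,0.3,0,0, 0,0,0.3,0,0, 0,0,0.2,0,0, 0,0,0.2,0,0, 0,0,0.2,0,0, 0,0,0.2,0,0, 0,0,0.2,0,0, 0,0,0,0,0]'
python3 - <<'E'
from h import *
s=env.observe(); print(s['position'],s['ft_force'])
p=shot('wrist','wrist2.png')
E
```

```text
time_s: 4.53
position: [0.4834, -0.0314, 0.0827]
tool_rot: [[-0.29, 0.957, 0.0], [0.957, 0.29, -0.0], [-0.0, 0.0, -1.0]]
ft_force: [0.1, -0.4, 0.3]
grip_width: -0.0
gripper_force: 0.0
time_s: 5.2
position: [0.499, -0.0267, 0.0835]
tool_rot: [[-0.291, 0.957, 0.001], [0.957, 0.291, -0.0], [-0.0, 0.001, -1.0]]
ft_force: [-0.1, 0.6, -0.2]
grip_width: 0.0004
gripper_force: 0.0
[ 0.49902918 -0.02667938  0.08354264] [-0.1221834   0.60554117 -0.22653814]
```

View pics/wrist2.png

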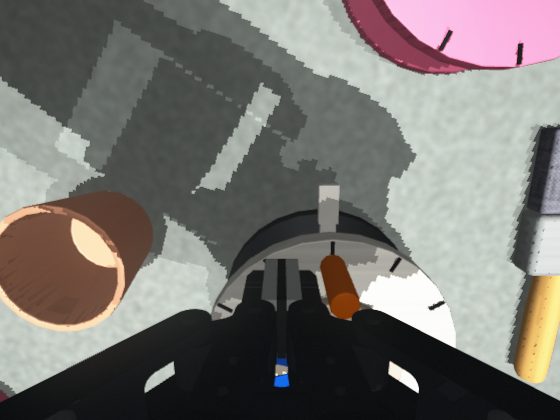

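The fingers stand beside the peg with a gap. The finger tip spans columns 263-300, and the peg runs from its base (328,258) to its top (343,305). I'll raise 8 mm so that only the tip touches, then push along the arc: each row is a 3° rotation about the wheel axis.

```bash
python3 -m crank '[0,0,0,-0.4,0, 0,0,0,-0.4,0, 0,0.124,0.275,0,0.0524, 0,0.124,0.275,0,0.0524, 0,0.124,0.275,0,0.0524, 0,0.124,0.275,0,0.0524, 0,0.124,0.275,0,0.0524, 0,0.124,0.275,0,0.0524]'
python3 - <<'E'
from h import *
s=env.observe(); P=s['position'];R=s['tool_rot'];C=np.array([.538,-.069,0]);print('C in tool',(R.T@(C-P)*1000).round(1))
p=shot('wrist','wrist3.png')
for b in (0,10,15,20,30):
    a=np.radians(107.2-b); print(b,proj(p,[.538+.052*np.cos(a),-.069+.052*np.sin(a),.104]).round(0))
E
```

```text
time_s: 5.92
position: [0.5132, -0.0169, 0.0918]
tool_rot: [[0.022, 1.0, -0.001], [1.0, -0.022, -0.0], [-0.0, -0.001, -1.0]]
ft_force: [-1.6, -0.6, 1.6]
grip_width: 0.0001
gripper_force: 1.2
C in tool [-51.5  26.   91.8]
0 [306. 298.]
10 [328. 294.]
15 [340. 293.]
20 [351. 292.]
30 [374. 295.]
```

View pics/wrist3.png

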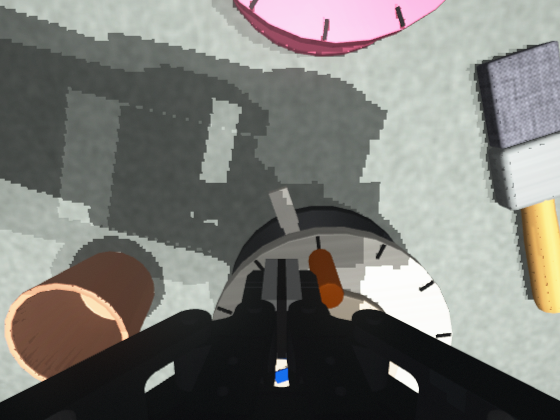

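The peg top is now at about (333,292), so the wheel is at ≈12° with the finger in contact (1.2 N), and lead θ0≈6°. I continue on the arc.

```bash
python3 -m crank '[0,0.124,0.275,0,0.0524, 0,0.124,0.275,0,0.0524, 0,0.124,0.275,0,0.0524, 0,0.124,0.275,0,0.0524, 0,0.124,0.275,0,0.0524, 0,0.124,0.275,0,0.0524, 0,0.124,0.275,0,0.0524, 0,0.124,0.275,0,0.0524]'
cat > m.py <<'E'
from h import *
import sys
s=env.observe(); P=s['position'];R=s['tool_rot'];C=np.array([.538,-.069,0]);print('C in tool',(R.T@(C-P)*1000).round(1),'theta',round(16.9-np.degrees(np.arctan2(R[1,1],R[0,1])),1))
p=shot('wrist'); hsv=cv2.cvtColor(p['color'],cv2.COLOR_RGB2HSV)
org=((hsv[...,1]>190)&(hsv[...,2]>60)&(hsv[...,0]<14)).astype(np.uint8); org[:, :290]=0; org[:200]=0
n,l,st,ce=cv2.connectedComponentsWithStats(org)
pk=lambda b,z:proj(p,[.538+.052*np.cos(np.radians(107.2-b)),-.069+.052*np.sin(np.radians(107.2-b)),z])
for i in range(1,n):
    if st[i,4]>100:
        print(st[i],ce[i].round(0),'beta',min(np.arange(0,150),key=lambda b:np.linalg.norm(pk(b,.092)-ce[i])), )
E
python3 m.py
```

```text
time_s: 6.63
position: [0.5366, -0.0113, 0.0916]
tool_rot: [[0.426, 0.905, -0.001], [0.905, -0.426, 0.0], [-0.0, -0.001, -1.0]]
ft_force: [-3.0, 0.3, 0.8]
grip_width: -0.0002
gripper_force: 1.3
C in tool [-51.6  25.9  91.5] theta 42.1
[ 309  249   35   59 1212] [326. 278.] beta 34
```

```bash
python3 -m crank '[0,0.124,0.275,0,0.0524, 0,0.124,0.275,0,0.0524, 0,0.124,0.275,0,0.0524, 0,0.124,0.275,0,0.0524, 0,0.124,0.275,0,0.0524, 0,0.124,0.275,0,0.0524, 0,0.124,0.275,0,0.0524, 0,0.124,0.275,0,0.0524]'; python3 m.py; python3 -m crank '[0,0.124,0.275,0,0.0524, 0,0.124,0.275,0,0.0524, 0,0.124,0.275,0,0.0524, 0,0.124,0.275,0,0.0524, 0,0.124,0.275,0,0.0524, 0,0.124,0.275,0,0.0524, 0,0.124,0.275,0,0.0524, 0,0.124,0.275,0,0.0524]'
python3 m.py
```

```text
time_s: 7.35
position: [0.5606, -0.0163, 0.0916]
tool_rot: [[0.757, 0.654, 0.001], [0.654, -0.757, -0.0], [0.0, 0.0, -1.0]]
ft_force: [-0.2, 0.1, -0.1]
grip_width: -0.0002
gripper_force: 0.0
C in tool [-51.6  25.   91.6] theta 66.1
[ 311  248   36   59 1318] [328. 278.] beta 60
time_s: 8.07
position: [0.58, -0.0301, 0.0916]
tool_rot: [[0.957, 0.29, 0.0], [0.29, -0.957, 0.0], [0.0, 0.0, -1.0]]
ft_force: [0.4, 0.3, 1.2]
grip_width: 0.0001
gripper_force: 0.0
C in tool [-51.5  25.   91.6] theta 90.0
[ 316  246   37   59 1394] [333. 276.] beta 86
[493 283  40  29 160] [509. 297.] beta 149
[499 297  25  28 122] [510. 311.] beta 149
[482 304  25  51 322] [492. 331.] beta 149
```

The wheel is at the third stop (≈88°). Now I go slower towards the last half click.

```bash
python3 -m crank '[0,0.103,0.23,0,0.0436, 0,0.103,0.23,0,0.0436, 0,0.103,0.23,0,0.0436, 0,0.103,0.23,0,0.0436, 0,0.082,0.184,0,0.035, 0,0.082,0.184,0,0.035, 0,0.062,0.138,0,0.026, 0,0.062,0.138,0,0.026]'; python3 m.py; python3 -m crank '[0,0.041,0.092,0,0.0175, 0,0.041,0.092,0,0.0175, 0,0.041,0.092,0,0.0175, 0,0.041,0.092,0,0.0175, 0,0.041,0.092,0,0.0175, 0,0.041,0.092,0,0.0175, 0,0,0,0,0, 0,0,0,0,0]'
python3 m.py
```

```text
time_s: 8.78
position: [0.5894, -0.0439, 0.0915]
tool_rot: [[1.0, -0.002, 0.0], [-0.002, -1.0, 0.001], [0.0, -0.001, -1.0]]
ft_force: [0.9, 2.5, 0.4]
grip_width: 0.0004
gripper_force: 1.5
C in tool [-51.4  25.2  91.4] theta 107.0
[509 226  30  20 183] [522. 236.] beta 149
[487 240  29  64 519] [500. 270.] beta 149
[ 309  246   35   59 1254] [326. 275.] beta 100
time_s: 9.5
position: [0.5915, -0.0502, 0.0912]
tool_rot: [[0.994, -0.108, -0.0], [-0.108, -0.994, -0.0], [-0.0, 0.0, -1.0]]
ft_force: [0.2, 0.7, -0.2]
grip_width: 0.0
gripper_force: 0.0
C in tool [-51.1  24.4  91.3] theta 113.1
[485 203  49  42 433] [508. 223.] beta 149
[482 243  30  46 326] [494. 263.] beta 149
[ 323  244   38   59 1408] [341. 274.] beta 114
```

The force dropped to 0 and the peg snapped ahead, clear of the finger. I back off, lift, move away and check from above.

```bash
python3 -m crank '[0,0,-0.3,0,0, 0,0,-0.4,0,0, 0,0,-0.5,0,0, 0,0,0,-1.5,0, 0,0,0,-3,0, 0,0,0,-4,0, 0,0,0,-4,0, 0,0,0,0,0]'; python3 -m crank '[0,-4,0,0,0, 0,-4,0,0,0, 0,-4,0,0,0, 0,-4,0,0,0, 0,-4,0,0,0, 0,-2,0,0,0, 0,0,0,0,0, 0,0,0,0,0]'
python3 - <<'E'
from h import *
p=shot('top','top1.png'); im=p['color']; p2=shot('side')
hsv=cv2.cvtColor(im,cv2.COLOR_RGB2HSV)
for b in(90,105,120,135):
    a=np.radians(107.2-b); print(b,proj(p,[.538+.052*np.cos(a),-.069+.052*np.sin(a),.104]).round(1))
yy,xx=np.mgrid[:420,:560]
m=(np.hypot(xx-301,yy-195)<26)&(hsv[...,1]>160)&(hsv[...,2]>90)&(hsv[...,0]<16)
uv=np.argwhere(m)[:,::-1].mean(0); X=onz(p,uv,.104); print(m.sum(),uv,X,'beta',107.2-np.degrees(np.arctan2(X[1]+.069,X[0]-.538)))
cv2.imwrite('pics/end.png',np.hstack([cv2.resize(i[c[1]-70:c[1]+70,c[0]-70:c[0]+70],(400,400),interpolation=cv2.INTER_CUBIC) for i,c in((im,(302,200)),(p2['color'],(277,220)))])[:,:,::-1])
E
```

```text
time_s: 10.22
position: [0.5954, -0.0379, 0.2245]
tool_rot: [[0.994, -0.107, 0.013], [-0.107, -0.994, -0.004], [0.014, 0.002, -1.0]]
ft_force: [-0.2, -0.6, 0.4]
grip_width: -0.0001
gripper_force: 0.0
time_s: 10.88
position: [0.3738, -0.0141, 0.2167]
tool_rot: [[0.994, -0.107, 0.001], [-0.107, -0.994, -0.001], [0.002, 0.0, -1.0]]
ft_force: [0.6, 0.0, -0.8]
grip_width: 0.0001
gripper_force: 0.0
90 [295.2 173.2]
105 [300.7 172.2]
120 [306.3 172.5]
135 [311.6 174.2]
8 [306.125 172.375] [ 0.58899695 -0.08016606  0.104     ] beta 119.55031699552971
```

View pics/end.png

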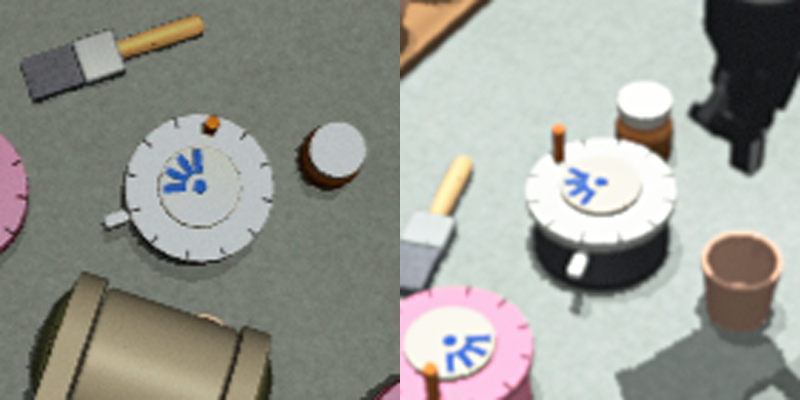

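The peg sits at (306.1,172.4) in the top view, which is 119.6° (the fourth stop). The jar, cup and brush are where they were and the fingers are clear, so I hand in.

```bash
python3 -c "
from rig import env
print(env.close_job())"
```

```text
the job is handed in; nothing more can be done
None
```

I pushed the wheel clockwise by its peg to the fourth click stop (measured at about 119.6° of 120°), the fingers are clear, and the jar, cup and brush look unmoved; the plates were not rechecked but lie well outside the arm's path. The job is handed in, and no verdict came back.

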